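Swivel the inspection mirror to show the camera the blue mark

ROBOT

A 6-joint arm with a two-finger parallel gripper is mounted at the origin on the work surface. World frame = base frame: x ahead of the robot, y to its left, z up, the work surface at z = 0. Lengths are in m, angles in rad, forces in N, time in s.
With the tool pointing down it reaches from about 0.425 to 0.95 m from the base axis. Payload 14.7 kg.
Tool frame: the origin (TCP) lies between the finger pads; the fingertips stand ahead of it and the grasp point (between the pads) lies 6 mm ahead of it (robot.tip_reach is the z of the fingertips in the tool frame, in m); z points along the fingers, y is the line along which they close (so a half turn about z gives the same grasp; the last joint's range is limited). The gripper opens to 85 mm and grips with 20 to 120 N. Pads are 22 mm wide; open, the fingers measure 114 mm over their backs; the gripper's body (76 mm by 85 mm) begins 54 mm behind the grasp point. The pads swing forward as they close: fully open they stand 13 mm farther back than shut.
Start: joints at [-1.354, 0.48, 1.596, -0, 1.065, -0.047], TCP at [0.17, -0.628, 0.256] pointing down, gripper open.
Joint ranges: [-2.75, 2.75], [-0.82, 2.05], [0.23, 2.67], [-1.56, 4.7], [0.09, 2.69], [-2.92, 2.92]. Speed limits (rad/s): [1.89, 1.89, 2.39, 3.01, 3.01, 3.01].

INTERFACE

Orientations are given as a unit quaternion [x, y, z, w].
In Python, from workcell import robot, optics, finish_job gives the robot as it stands.
- The arm moves only by the tool apply_moves, never from a script. Its argument "plan" is a list of rows, each an object with "fingers": the gripper's target within -1 to 1 (fully open at 1, half-way at 0, shut at -1); "slide": the shift along the tool's x, y, z in mm, a list of three; "dr": the turn, a rotation vector about the tool's x, y, z in degrees, a list of three. In form: [{"fingers": fingers, "slide": [tx, ty, tz], "dr": [wx, wy, wz]}, ...]. A call has 1 to 5 rows; each row is the pose to reach, as a shift and turn from the pose commanded when the call began, along the tool's axes at that moment; what a row does not reach only later rows make up. A row lasts 1/8 s, in which the tool goes at most 62.5 mm and 10.7 degrees, less where a joint would pass 70% of its speed; a pose out of reach is approached as far as the arm can. A call with a gripper value outside its range is refused whole. The fingers move at their own pace and stop on an object; the grip force is fixed at half the most. Time passes only in rows, so rows that repeat a pose let the fingers close. It gives the time, the measured TCP pose, the force, the opening and the grip force at its end, in the units of the state.
- robot.sense(): the state, without advancing time (a new reading comes with each control period).
- optics.snapshot(name): name is "scene" or "top"; returns a dict with "color" (400x640x3 uint8, red, green, blue), "camera_matrix" (3x3 intrinsics, pixels), "R" (3x3) and "t" (3): a world point X has camera coordinates R X + t. Camera axes: x right, y down, z forward; pixel columns grow to the right and rows downward; lengths in m; the calibration is good to about 2 mm. A picture is of the moment at which its call begins. There is no depth.
- finish_job(): hands the job in; it is judged then, once.
The state is a dict: "time": time; "joint_pos": joint angles; "joint_vel": joint speeds; "tau": joint torques, N m; "position": TCP position; "eef_rot": TCP orientation; "wrist_force": force on the tool from outside, world axes, zero at the start; "wrist_torque": the same for the moment, N m; "opening": finger opening in m; "finger_force": force on a finger pad.
Only numpy, scipy, OpenCV 4.12 (cv2) and the standard library are available. Lean on these libraries where they do the work, as an engineer would, in place of code of your own. Each camera call takes 0.05 s, during which the arm holds its last target. There are 200 camera calls.

TASK

Two upturned clay bowls stand left and right of the inspection rail, and one of them carries a blue mark on the side that the little camera cannot see directly. Take the red knob on the mirror's lever and swivel the sprung mirror to that bowl's side until the camera sees the blue mark near the middle of the mirror. Finish while still holding the knob steady at that angle, and leave the bowls and the other ware where they stand.

Things in the scene. Friction and masses are not known exactly. Their poses are not given: they have to be found in the camera images.
- blue_mark (a point): Centre of the blue disc, 34 mm across, stuck on the sloping side of one upturned pale clay bowl (bowl 150 mm across the rim, 80 mm high, standing on a white round board 280 mm across and 18 mm thick). The disc faces roughly the robot and upward, about 61 mm above the table; the bowl's axis lies 57 mm beyond it, away from the robot. The bowl may be on the left or the right board.
- brown_mark (a point): Centre of the brown disc on the other, otherwise identical bowl, on the other board. Not the one to look at.
- lens (a point): Centre of the front of the lens of the small black camera (44 mm square body, green lamp on top) that is fixed on the far end of the aluminium rail, 100 mm above the table. It looks along the rail straight at the mirror's centre. The rail with camera and mirror is fixed, but its place and yaw differ from run to run.
- pivot (a point): Centre of the round mirror (94 mm glass in a 104 mm black frame), 100 mm above the table and on its vertical swivel axis, at the rail's end nearer the robot, 360 mm from the lens.
- mirror (a joint): Swivel angle of the mirror, rad, about the vertical axis through point pivot: 0 = glass faces the camera squarely, positive = anticlockwise seen from above (knob and glass swing towards the robot's left), stops at -0.85 and 0.85. A spring of 0.3 N m/rad returns it to 0 when let go. When the mirror stands at an angle a, the camera looks away from the mirror at 2a from the direction of the lens.
- knob_mid (a point): Point on the axis of the red upright knob to be held, 20 mm below its top. The knob is a cylinder 18 mm across and 48 mm tall, from 171 to 219 mm above the table; this point is 199 mm above the table. It stands on a flat steel lever 80 mm from the swivel axis, on the glass side of the mirror (towards the lens at joint 0), and swings with the mirror. Free from above; a push of 1 to 3 N moves it.
- sight_line: Not a solid thing: the camera's central line of sight after it is reflected in the mirror. Origin at the mirror's centre (point pivot); x points along the reflected line, horizontally; z up. It turns by itself, twice as far as the mirror. The mark is in the middle of the mirror for the camera when this x axis, seen from above, points at it.
- vase_a: Unfired white pear-shaped vase, 88 mm wide, 178 mm tall, on the left of the table; bystander, origin centre of underside.
- vase_b: The same kind of vase on the right; bystander.
- bowl_stack: Stack of three upright clay bowls, 124 mm wide, 110 mm tall, on the left; bystander, origin centre of underside.
- glaze_jar: Closed glaze jar, 68 mm wide, 90 mm tall, left; bystander, origin centre of underside.
- brush: Glazing brush with a wooden handle, lying on the right; bystander, handle towards its -x.

How it is judged:
At the end, for the whole second after the job is handed in: Held for the last second: fingers on the mirror part (knob) with over 0.3 N, mirror still (under 0.1 rad/s), the camera's reflected line of sight passes within 35 mm of the blue mark seen from above; bowls and other ware within 20 mm of their start (y of blue_mark in the frame of sight_line between -0.035 and 0.035 m and x of blue_mark in the frame of sight_line above 0.05 m and contact force between mirror and the fingers above 0.3 N and velocity of joint mirror between -0.1 and 0.1 rad/s and distance of each of blue_mark, brown_mark, vase_a, vase_b, bowl_stack, glaze_jar, brush from where it was at the start of the episode below 0.02 m); the arm keeps its last pose, push and grip.
It fails at once if a bowl or another piece of ware is shifted by more than 20 mm (distance of any of blue_mark, brown_mark, vase_a, vase_b, bowl_stack, glaze_jar, brush from where it was at the start of the episode above 0.02 m).
It also fails if it takes over 32 s, if anything falls off the work surface, if the arm or the gripper's body presses on something with over 40 N, if the wrist force passes 120 N, or if a joint passes its speed limit or range.

## Working session

There is one attempt and no reset: what is moved stays moved. The work goes in short steps, Python scripts to look and compute and a tool call to move; the robot and the scene stay as the last step left them, time stands still between calls to the robot, and variables do not carry over. Pictures are saved under pics/ and viewed, at most 10 in all, crops included, and the job is handed in when it is done.

Besides the shell and the picture viewer there is one more tool, called after "Emit:" as a command line: name --argument value ..., lists and objects as JSON in quotes. apply_moves: Moves the arm, as the interface text tells. Its arguments: {"type":"object","properties":{"plan":{"type":"array"}},"required":["plan"]}

```bash
mkdir -p pics; cat > h.py <<'E'
import numpy as np, cv2
from workcell import robot, optics, finish_job
def snap(n,f):
    s=optics.snapshot(n); cv2.imwrite(f,s["color"][:,:,::-1]); return s
def ray(s,u,v,z):
    K=np.array(s["camera_matrix"]);R=np.array(s["R"]);t=np.array(s["t"])
    c=-R.T@t; d=R.T@np.linalg.solve(K,[u,v,1.]); return c+d*(z-c[2])/d[2]
E
python3 - <<'E'
from h import *
import pickle
a=snap("top","pics/top.png");b=snap("scene","pics/scene.png")
pickle.dump((a,b),open("s.pkl","wb"))
for s in(a,b): print(np.round(s["camera_matrix"],1).tolist(),(-np.array(s["R"]).T@np.array(s["t"])).round(3))
print(robot.sense(),robot.tip_reach)
E
```

```text
[[514.6, 0.0, 319.0], [0.0, 514.6, 206.3], [0.0, 0.0, 1.0]] [ 3.670e-01 -1.000e-03  2.005e+00]
[[416.1, 0.0, 318.9], [0.0, 416.1, 195.8], [0.0, 0.0, 1.0]] [ 0.967 -0.628  1.069]
{'time': 0.1, 'joint_pos': array([-1.35356806e+00,  4.80726417e-01,  1.59682336e+00, -1.73036733e-05,
        1.06509458e+00, -4.65822552e-02]), 'joint_vel': array([ 7.66768716e-05, -1.07928331e-03,  1.17294272e-03, -7.79362745e-04,
       -4.63785355e-04, -2.53808612e-03]), 'tau': array([-4.09152562e-04, -9.52256083e+01, -4.31038857e+01, -2.25259828e-04,
        5.10662037e-03,  2.61198466e-05]), 'position': array([ 0.16944649, -0.62716723,  0.25575961]), 'eef_rot': array([ 9.91312418e-01,  1.31527231e-01, -5.23520166e-05, -5.23293828e-04]), 'wrist_force': array([-0.48426551, -0.45104348,  0.14331252]), 'wrist_torque': array([0.03118772, 0.025856  , 0.01893274]), 'finger_force': 0.0, 'opening': 0.08523730013084385} 0.025
```

View pics/top.png

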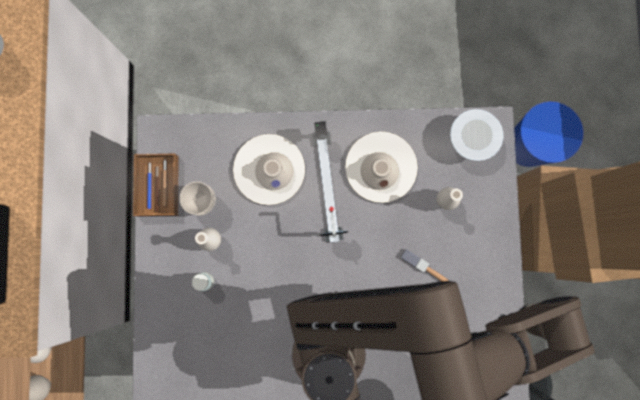

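View pics/scene.png

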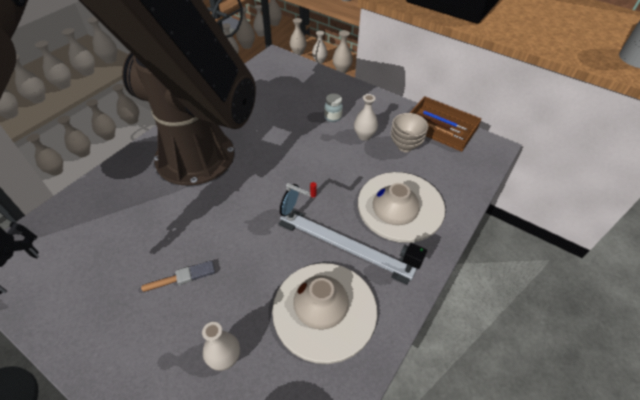

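The top picture has the blue mark on the left bowl at about (276,184), the brown one at (384,183), the red knob at (332,210), the mirror at (334,234) and the camera at (321,129). In the scene picture the knob is at (313,188) and the blue mark at (381,191). Next I measure these from colour blobs.

```bash
python3 - <<'E'
from h import *
import pickle
a,b=pickle.load(open("s.pkl","rb"))
def blob(s,f,box):
    c=s["color"].astype(int);m=f(c[...,0],c[...,1],c[...,2]);k=np.zeros_like(m);u0,u1,v0,v1=box;k[v0:v1,u0:u1]=1;m&=k
    v,u=np.nonzero(m);return u.mean(),v.mean(),len(u),u.min(),u.max(),v.min(),v.max()
red=lambda r,g,B:(r>100)&(g<80)&(B<80)
blue=lambda r,g,B:(B>r+35)&(B>g+35)
def tri(p,q):
    A=[]
    for s,x in((a,p),(b,q)):
        P=np.array(s["camera_matrix"])@np.c_[s["R"],s["t"]]
        A+=[x[0]*P[2]-P[0],x[1]*P[2]-P[1]]
    X=np.linalg.svd(np.array(A))[2][-1];return X[:3]/X[3]
ra,rb=blob(a,red,(310,350,195,225)),blob(b,red,(295,330,170,205))
ba,bb=blob(a,blue,(255,300,165,200)),blob(b,blue,(365,400,175,205))
for x in(ra,rb,ba,bb):print(np.round(x,1))
print("knob",tri(ra,rb),ray(a,*ra[:2],.21),ray(b,*rb[:2],.195))
print("blue",tri(ba,bb),ray(a,*ba[:2],.061),ray(b,*bb[:2],.061))
for n,u,v,z in(("cam",321,129,.122),("mir",334,234,.152)):print(n,ray(a,u,v,z))
t=cv2.resize(a["color"][110:260,260:400],None,fx=4,fy=4,interpolation=cv2.INTER_CUBIC);cv2.imwrite("pics/c.png",t[:,:,::-1])
E
```

```text
[331. 209.   3. 331. 331. 208. 210.]
[312.5 188.8  85.  310.  316.  182.  197. ]
[275.3 183.1  28.  272.  278.  181.  185. ]
[380.4 192.5  39.  377.  384.  189.  196. ]
knob [ 0.53210141 -0.01909186  0.19520957] [ 0.53110603 -0.01865791  0.21      ] [ 0.5314836  -0.01942495  0.195     ]
blue [0.64861064 0.19050685 0.05566411] [0.64846557 0.190384   0.061     ] [0.64943663 0.18545459 0.061     ]
cam [0.8395357 0.0113441 0.122    ]
mir [ 0.44586987 -0.02805898  0.152     ]
```

View pics/c.png

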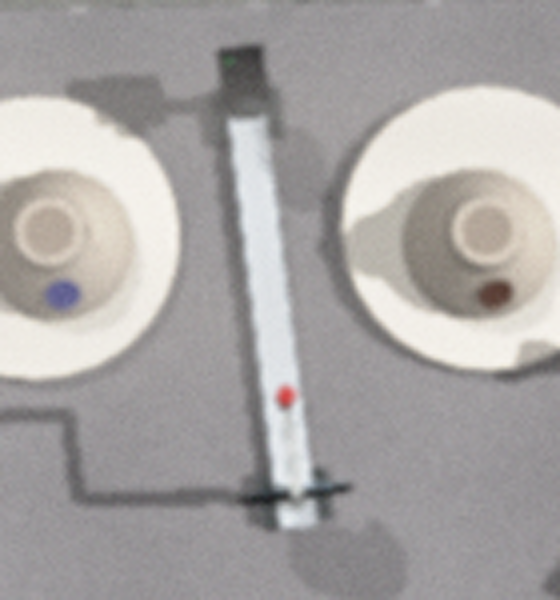

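Emit:
apply_moves --plan '[{"fingers":1,"slide":[508,-493,0],"dr":[0,0,0]},{"fingers":1,"slide":[508,-493,0],"dr":[0,0,0]},{"fingers":1,"slide":[508,-493,0],"dr":[0,0,0]},{"fingers":1,"slide":[508,-493,0],"dr":[0,0,0]},{"fingers":1,"slide":[508,-493,0],"dr":[0,0,0]}]'

```text
time: 0.72
position: [0.3299, -0.3571, 0.2562]
eef_rot: [0.991, 0.131, 0.0, -0.0]
wrist_force: [1.0, 0.5, 0.5]
opening: 0.0855
finger_force: 0.0
```

Emit:
apply_moves --plan '[{"fingers":1,"slide":[278,-268,0],"dr":[0,0,0]},{"fingers":1,"slide":[278,-268,0],"dr":[0,0,0]},{"fingers":1,"slide":[278,-268,0],"dr":[0,0,0]},{"fingers":1,"slide":[278,-268,0],"dr":[0,0,0]},{"fingers":1,"slide":[278,-268,0],"dr":[0,0,0]}]'

```text
time: 1.35
position: [0.4906, -0.0889, 0.2563]
eef_rot: [0.991, 0.132, 0.0, 0.0]
wrist_force: [1.3, -1.5, 0.5]
opening: 0.0853
finger_force: 0.0
```

Emit:
apply_moves --plan '[{"fingers":1,"slide":[0,0,0],"dr":[0,0,0]}]'

```text
time: 1.48
position: [0.4915, -0.0873, 0.2561]
eef_rot: [0.991, 0.134, 0.0, -0.0]
wrist_force: [0.5, -1.0, 0.9]
opening: 0.0858
finger_force: 0.0
```

Emit:
apply_moves --plan '[{"fingers":1,"slide":[56,-56,0],"dr":[0,0,0]},{"fingers":1,"slide":[56,-56,0],"dr":[0,0,0]},{"fingers":1,"slide":[56,-56,0],"dr":[0,0,0]}]'

```text
time: 1.85
position: [0.5292, -0.0221, 0.256]
eef_rot: [0.991, 0.132, -0.0, 0.0]
wrist_force: [-0.4, -0.5, 0.0]
opening: 0.0856
finger_force: 0.0
```

```bash
python3 - <<'E'
from h import *
b=snap("scene","pics/n.png");print(robot.sense()["position"])
cv2.imwrite("pics/n2.png",cv2.resize(b["color"][90:250,230:430],None,fx=4,fy=3.75)[:,:,::-1])
E
```

```text
[ 0.52880506 -0.02275955  0.2560059 ]
```

View pics/n2.png

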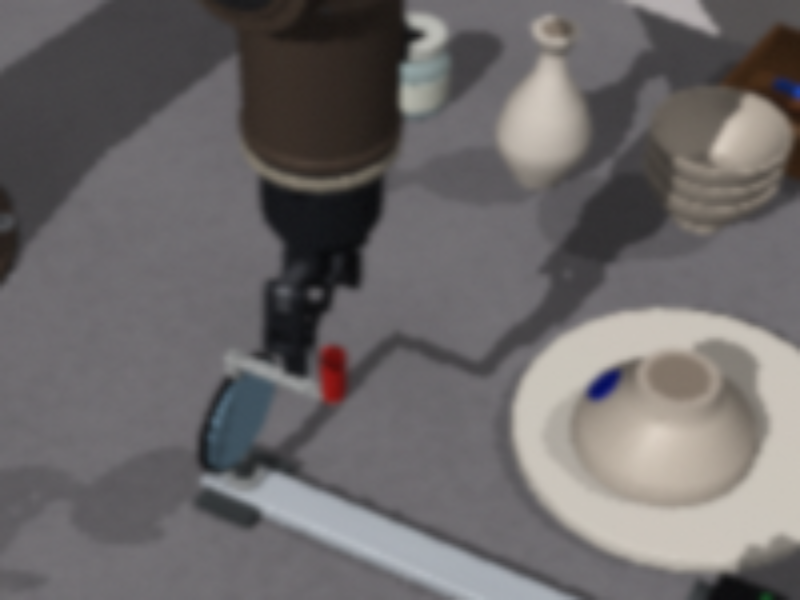

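The gripper is just above the knob (crop 333,350), with the -y finger at about (290,360) and the +y finger at about (345,270). That looks right, but I'll check the projection.

```bash
python3 - <<'E'
from h import *
import pickle
a,b=pickle.load(open("s.pkl","rb"))
p=lambda X:(lambda c:c[:2]/c[2])(np.array(b["camera_matrix"])@(np.array(b["R"])@X+b["t"]))
for y in(-1,0,1):
    q=p(np.array([.529,-.0225,.244])+y*.042*np.array([.261,-.965,0])); print(y,(q[0]-230)*4,(q[1]-90)*3.75)
E
```

```text
-1 345.3758959283821 286.8323982929153
0 324.0026673672562 327.0060571803476
1 301.63402121152035 369.05072805747784
```

Emit:
apply_moves --plan '[{"fingers":1,"slide":[3,-3,0],"dr":[0,0,0]},{"fingers":1,"slide":[3,-3,26],"dr":[0,0,0]},{"fingers":1,"slide":[3,-3,51],"dr":[0,0,0]},{"fingers":1,"slide":[3,-3,51],"dr":[0,0,0]},{"fingers":1,"slide":[3,-3,51],"dr":[0,0,0]}]'

```text
time: 2.52
position: [0.5317, -0.019, 0.2061]
eef_rot: [0.991, 0.131, 0.0, 0.0]
wrist_force: [0.2, -1.2, 0.4]
opening: 0.085
finger_force: 0.0
```

Emit:
apply_moves --plan '[{"fingers":-1,"slide":[0,0,0],"dr":[0,0,0]},{"fingers":-1,"slide":[0,0,0],"dr":[0,0,0]},{"fingers":-1,"slide":[0,0,0],"dr":[0,0,0]},{"fingers":-1,"slide":[0,0,0],"dr":[0,0,0]},{"fingers":-1,"slide":[0,0,0],"dr":[0,0,0]}]'

```text
time: 3.15
position: [0.5316, -0.0185, 0.2056]
eef_rot: [0.991, 0.132, 0.0, 0.0]
wrist_force: [-1.5, -0.4, 6.1]
opening: 0.0162
finger_force: 58.3
```

Emit:
apply_moves --plan '[{"fingers":-1,"slide":[1,-5,0],"dr":[0,0,-3.4]},{"fingers":-1,"slide":[1,-9.5,0],"dr":[0,0,-6.8]},{"fingers":-1,"slide":[1,-14,0],"dr":[0,0,-10]},{"fingers":-1,"slide":[0.5,-19,0],"dr":[0,0,-13.5]},{"fingers":-1,"slide":[0,-23.5,0],"dr":[0,0,-17]}]'

```text
time: 3.78
position: [0.5252, 0.004, 0.2056]
eef_rot: [0.961, 0.278, -0.0, 0.0]
wrist_force: [-2.7, -5.1, 6.4]
opening: 0.0165
finger_force: 58.4
```

Emit:
apply_moves --plan '[{"fingers":-1,"slide":[-0.4,-4.8,0],"dr":[0,0,-3.3]},{"fingers":-1,"slide":[-0.4,-4.8,0],"dr":[0,0,-3.3]},{"fingers":-1,"slide":[-0.4,-4.8,0],"dr":[0,0,-3.3]},{"fingers":-1,"slide":[-0.4,-4.8,0],"dr":[0,0,-3.3]}]'

```text
time: 4.28
position: [0.5231, 0.0078, 0.2056]
eef_rot: [0.953, 0.304, 0.001, 0.0]
wrist_force: [4.5, -2.0, 5.3]
opening: 0.0162
finger_force: 58.9
```

```bash
python3 - <<'E'
from h import *
a=snap("top","pics/t2.png");b=snap("scene","pics/s2.png");print(robot.sense())
A=cv2.resize(a["color"][110:260,230:380],(400,400));B=cv2.resize(b["color"][120:280,240:440],(400,320))
B=np.vstack([B,np.zeros((80,400,3),np.uint8)])
cv2.imwrite("pics/m.png",np.hstack([A,B])[:,:,::-1])
E
```

```text
{'time': 4.375, 'joint_pos': array([-4.29858847e-02,  3.66318549e-01,  1.93988090e+00, -2.85657172e-05,
        8.34121547e-01,  9.10671473e-01]), 'joint_vel': array([-6.09822684e-05, -2.10587290e-03, -2.69638047e-04,  6.47690916e-04,
        8.15528930e-04, -1.64595728e-03]), 'tau': array([  1.04643792, -72.47666359, -30.86139679,   0.696069  ,
         1.56013481,   0.19650509]), 'position': array([0.52312368, 0.00781988, 0.20562912]), 'eef_rot': array([9.52765882e-01, 3.03705072e-01, 5.93295104e-04, 2.28891078e-04]), 'wrist_force': array([ 4.91366176, -1.56877337,  5.9973141 ]), 'wrist_torque': array([-0.36780924, -0.74805555,  0.1925051 ]), 'finger_force': 58.91238570213318, 'opening': 0.016595117282757064}
```

View pics/m.png

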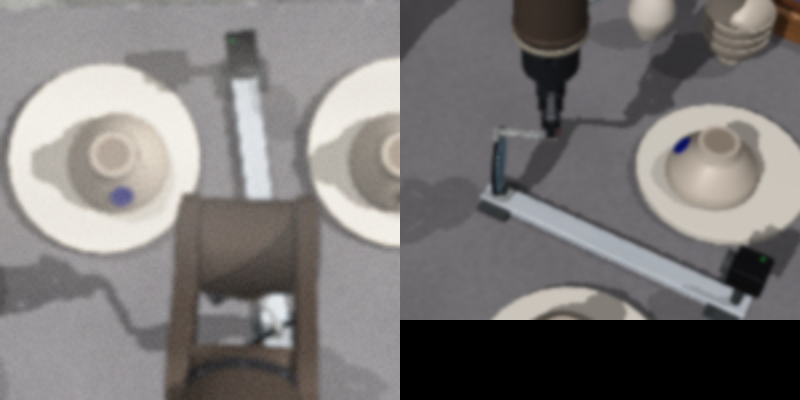

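The mirror has followed the knob. The knob's travel gives a swivel angle of about 0.347 rad, and the sight line should miss the mark by less than 10 mm. Everything is still and gripped, so I'm handing in.

```bash
python3 -c "from workcell import finish_job; print(finish_job())"
```

```text
the job is handed in; nothing more can be done
None
```

I handed the job in at about 4.4 s with the gripper still holding the red knob and the mirror swivelled about 0.35 rad to the left, towards the blue-marked bowl. By my estimate the sight line passes within about 10 mm of the mark (35 mm allowed); no verdict was returned.

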